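# Balance a centrifuge rotor and close it

## Task

The four-place centrifuge rotor is half loaded and has to be balanced before it is run. Put the spare large tube from the long violet rack into the rotor pocket straight across from the large tube already there; put the spare grey adapter sleeve into the pocket straight across from the other sleeve, and the spare thin tube into that sleeve, all the way down. Then, with all of them loaded, lower the cover (do not drop it) over the spindle until it rests flat on the rotor, let go, and leave the timer, the white-capped vial and the blue-capped bottle where they stand.

Things in the scene. Friction and masses are not known exactly. Their poses are not given: they have to be found in the camera images.
- rotor: Round aluminium rotor, 170 mm, on a black stand, fixed. Origin on its axis at bench level, z up. Deck (flat top) at z 82 mm. Four vertical round pockets, bore 33 mm, floor at z 12 mm, centres 51 mm from the axis along its own +x, +y, -x, -y; two neighbours are filled at the start, the two across from them empty. Steel spindle on the axis, 16 mm thick, tapered end, top at z 128 mm.
- tube50_ref: Large capped tube (50 ml kind, blue cap) already in the rotor; same as tube50. Stays where it is. Origin at the tip of its bottom, z along the tube to the cap.
- tube15_ref: Thin capped tube (15 ml kind, blue cap) already in the rotor in its own grey sleeve; same as tube15. Stays where it is. Origin at its bottom tip, z to the cap.
- tube50: Spare large capped tube, 102 mm long: blue cap 34 mm wide from 86 to 102 mm, body 28 mm, conical bottom. Origin at its bottom tip, z to the cap. Starts upright in an end hole of the long violet rack (140 x 83 x 63 mm high, 2 x 4 square holes, fixed) that also holds the spare sleeve, tip 3 mm above the bench. Seated on a pocket's floor, its cap's top is 32 mm above the deck.
- sleeve: Spare grey tubular sleeve, 86 mm long: body 28 mm wide, tapered foot, collar 36 mm wide from 76 to 86 mm, cone below it from 71 mm. Origin under its centre, z up. Bore 19 mm, 27 mm in the collar, inner floor 5 mm up. Starts in the far diagonal hole of tube50's rack, foot 3 mm above the bench. Stands on a pocket's floor, collar top 16 mm above the deck.
- tube15: Spare thin capped tube, 108 mm long: blue cap 22 mm wide from 94 to 108 mm, body 16 mm, conical bottom. Origin at its bottom tip, z to the cap. Starts upright in the middle hole of a small dark blue rack (78 x 88 x 51 mm high, fixed, nothing else in it), tip 3 mm above the bench. Seated, its tip is 5 mm above the sleeve's origin, its cap wholly above the collar.
- cover: Metal dish, open side down, 164 mm wide, black knob on top. Origin on its axis in the plane of its lower rim, z up. Flat top at 54 mm; knob 28 mm wide from 57 to 82 mm, on a 44 mm wide foot. A bush inside, bore 21 mm, reaches down to 22 mm above the rim and goes over the spindle. Closed, its rim stands on the rotor's deck, axis on axis. About 160 g.
- timer: Bench timer lying flat, 66 x 66 x 18 mm, origin under its centre. Bystander, right of the work.
- small_vial: White-capped vial, 30 mm diameter, 68 mm tall, origin under its centre. Bystander.
- blue_bottle: Blue-capped bottle, 44 mm diameter, 85 mm tall, origin under its centre, behind the work. Bystander.

How it is judged (in metres and radians):
On the way:
1. both tubes and the sleeve are loaded while the cover is still off (horizontal distance between tube50 and tube50_ref above 0.088 m and horizontal distance between tube50 and rotor between 0.043 and 0.059 m and z of tube50 in the frame of rotor between 0.008 and 0.018 m and angle between each of tube50, sleeve, tube15's own z axis and vertical below 0.17 rad and horizontal distance between sleeve and tube15_ref above 0.088 m and horizontal distance between sleeve and rotor between 0.043 and 0.059 m and z of sleeve in the frame of rotor between 0.008 and 0.018 m and horizontal distance between tube15 and sleeve below 0.008 m and z of tube15 in the frame of sleeve between 0.001 and 0.011 m and horizontal distance between cover and rotor above 0.1 m), for 0.2 s.
At the end, for the whole second after the job is handed in: Spare large tube across from its twin, spare sleeve across from the other, thin tube fully down in it: upright within 0.17 rad, 8 mm across, 6 mm in height; loaded tubes not moved over 12 mm; cover flat on the deck within 8 mm of the axis; all released and at rest (horizontal distance between tube50 and tube50_ref above 0.088 m and horizontal distance between tube50 and rotor between 0.043 and 0.059 m and z of tube50 in the frame of rotor between 0.008 and 0.018 m and angle between each of tube50, sleeve, tube15's own z axis and vertical below 0.17 rad and horizontal distance between sleeve and tube15_ref above 0.088 m and horizontal distance between sleeve and rotor between 0.043 and 0.059 m and z of sleeve in the frame of rotor between 0.008 and 0.018 m and horizontal distance between tube15 and sleeve below 0.008 m and z of tube15 in the frame of sleeve between 0.001 and 0.011 m and horizontal distance between cover and rotor below 0.008 m and z of cover in the frame of rotor between 0.078 and 0.0865 m and angle between cover's own z axis and vertical below 0.04 rad and distance of each of tube50_ref, tube15_ref from where it was at the start of the episode below 0.012 m and linear speed of cover below 0.02 m/s and linear speed of each of tube50, tube15, sleeve below 0.03 m/s); the robot touches nothing.
It fails at once if the cover is dropped onto the rotor (horizontal distance between cover and rotor below 0.02 m and z of cover in the frame of rotor below 0.13 m and linear speed of cover above 0.6 m/s).
It fails at once if a bystander is moved by more than 30 mm (distance of any of timer, small_vial, blue_bottle from where it was at the start of the episode above 0.03 m).
It fails at once if a tube that was already in the rotor is lifted out (distance of any of tube50_ref, tube15_ref from where it was at the start of the episode above 0.05 m).
It also fails if it takes over 120 s, if anything falls off the work surface, if the arm or the gripper's body presses on something with over 40 N, if the wrist force passes 120 N, or if a joint passes its speed limit or range.

## Robot

A 7-joint arm with a two-finger parallel gripper is mounted at the origin on a cart in front of the work surface, level with it; the furniture and walls round the work are solid. World frame = base frame: x ahead of the robot, y to its left, z up, the work surface at z = 0. Lengths are in mm, angles in rad, forces in N, time in s.
With the tool pointing down it reaches from about 400 to 850 mm from the base axis. Payload 4.5 kg.
Tool frame: the origin (TCP) lies at the very end of the fingers, on their centre line; the grasp point (between the pads) lies 19 mm behind it; z points along the fingers, y is the line along which they close (so a half turn about z gives the same grasp; the last joint's range is limited). The gripper opens to 88 mm and grips with 3 to 60 N. Pads are 18 mm wide; open, the fingers measure 123 mm over their backs; the gripper's body (75 mm by 187 mm) begins 45 mm behind the grasp point.
Start: joints at [1.269, 0.689, -0.195, 1.565, 0.157, 0.902, -0.215], TCP at [205.982, -590.106, 238.743] pointing down, gripper open.
Joint ranges: [-3.01, 3.01], [-0.46, 2.08], [-1.47, 1.51], [0.13, 2.56], [-1, 4.14], [0.04, 2.09], [-2.66, 2.66]. Speed limits (rad/s): [2.57, 2.57, 3.14, 3.14, 3.14, 3.14, 3.14].

## Interface

Orientations are given as a rotation vector (axis times angle).
In Python, from workcell import arm gives the robot as it stands.
- The arm moves only by the tool arm_command, never from a script. Its argument "targets" is a list that holds one entry, the list of rows, each a list of 5 numbers: the opening, from -1 (shut) to 1 (fully open), then the shift along the tool's x, y, z in units of 25 mm (1.0 is 25 mm), then the turn about the tool's z in degrees. A call has 1 to 8 rows; each row shifts and turns the commanded pose from where the row before left it, along the tool's axes as they then stand; what a row does not reach is not made up. A row lasts 1/12 s, in which the tool goes at most 41.7 mm and 7.16 degrees, less where a joint would pass 70% of its speed; a pose out of reach is approached as far as the arm can. A call is refused whole if a number of a shift passes 1 or a number of a turn 7.16, either way. A call with a gripper value outside its range is refused whole. The fingers move at their own pace and stop on an object; the grip force is fixed at half the most. Time passes only in rows, so rows that do not move let the fingers close. It gives the time, the measured TCP pose, the force, the opening and the grip force at its end, in the units of the state.
- arm.sense(): the state, without advancing time (a new reading comes with each control period).
- arm.capture(name): name is "scene" or "top" or "wrist"; returns the picture (420x560x3 uint8, red, green, blue); there is no depth.
- arm.get_calibration(name): a dict with "fx", "fy", "cx", "cy" (pixels), "k1" (the pictures are not rectified: a ray, as slopes to the right and down, at radius r is drawn at 1 + k1 r^2 times it, then the intrinsics apply), "view" (4x4, takes a point from world to camera coordinates). Camera axes: x right, y down, z forward; pixel columns grow to the right and rows downward; lengths in mm; the calibration is good to about 2 mm. A picture is of the moment at which its call begins: read the wrist's pose just before it. get_calibration takes no time and is no camera call; for the wrist camera it gives the pose at the moment of the call.
- arm.hand_in(): hands the job in; it is judged then, once.
The state is a dict: "clock": time; "joint_pos": joint angles; "dq": joint speeds; "joint_torque": joint torques, N m; "tool_pos": TCP position; "tool_rot": TCP orientation; "contact_force": force on the tool from outside, world axes, zero at the start; "wrist_torque": the same for the moment, N m; "gripper_width": opening from 0.0 (shut) to 1.0 (fully open); "grasp_force": force on a finger pad.
Only numpy, scipy, OpenCV 4.12 (cv2) and the standard library are available. Lean on these libraries where they do the work, as an engineer would, in place of code of your own. Each camera call takes 0.05 s, during which the arm holds its last target. There are 200 camera calls.

## Working session

There is one attempt and no reset: what is moved stays moved. The work goes in short steps, Python scripts to look and compute and a tool call to move; the robot and the scene stay as the last step left them, time stands still between calls to the robot, and variables do not carry over. Pictures are saved under pics/ and viewed, at most 14 in all, crops included, and the job is handed in when it is done.

Besides the shell and the picture viewer there is one more tool, called after "Call:" as name(argument=value, ...), one argument or row to a line, values as JSON. arm_command: Moves the arm, as the interface text tells. Its arguments: {"type":"object","properties":{"targets":{"type":"array","items":{"type":"array","items":{"type":"array","items":{"type":"number"}}}}},"required":["targets"]}

```bash
ls; mkdir -p pics
cat > h.py <<'E'
import numpy as np, cv2
from scipy.optimize import least_squares
from workcell import arm
def snap(n,f):
    c=arm.get_calibration(n); im=arm.capture(n); cv2.imwrite('pics/'+f+'.png',im[:,:,::-1]); np.save('pics/'+f+'.npy',np.r_[[c[k] for k in('fx','fy','cx','cy','k1')],np.array(c['view']).ravel()]); return im
def proj(f,P):
    a=np.load('pics/'+f+'.npy'); V=a[5:].reshape(4,4); p=V[:3,:3]@np.asarray(P,float)+V[:3,3]; s=p[:2]/p[2]; s=s*(1+a[4]*(s@s)); return s*a[:2]+a[2:4]
def ray(f,uv):
    a=np.load('pics/'+f+'.npy'); V=a[5:].reshape(4,4); d=(np.array(uv)-a[2:4])/a[:2]; s=d.copy()
    for _ in range(20): s=d/(1+a[4]*(s@s))
    R=V[:3,:3]; return -R.T@V[:3,3], R.T@np.r_[s,1]
def atz(f,uv,z):
    o,d=ray(f,uv); return (o+d*(z-o[2])/d[2]).round(1)
def tri(obs):
    A=np.zeros((3,3));b=np.zeros(3)
    for f,uv in obs:
        o,d=ray(f,uv);d=d/np.linalg.norm(d);M=np.eye(3)-np.outer(d,d);A+=M;b+=M@o
    P=np.linalg.solve(A,b); return P.round(1),[np.abs(proj(f,P)-uv).max().round(1) for f,uv in obs]
def crop(f,x0,y0,x1,y1,k,out):
    im=cv2.imread('pics/'+f+'.png')[y0:y1,x0:x1]; cv2.imwrite('pics/'+out+'.png',cv2.resize(im,None,fx=k,fy=k,interpolation=cv2.INTER_CUBIC))
E
python3 - <<'E'
from h import *
a=snap('scene','s0');b=snap('top','t0')
print(arm.sense())
for n in('s0','t0'): print(n,np.load(f'pics/{n}.npy').round(2).tolist())
E
```

```text
pics
{'clock': 0.1, 'joint_pos': array([ 1.2688312 ,  0.68989659, -0.19452973,  1.56615717,  0.15729165,
        0.90253456, -0.21509653]), 'dq': array([ 0.00059191, -0.00147948, -0.00033147, -0.00257073, -0.00060316,
        0.00061687,  0.00028261]), 'joint_torque': array([-3.48417969e-03, -5.28503072e+01, -1.27161350e+00, -1.53837025e+01,
       -5.25636482e-02,  1.99456794e-03,  7.34083505e-05]), 'tool_pos': array([ 205.72115382, -589.60459286,  238.01476636]), 'tool_rot': array([-3.09586570e+00, -5.24794887e-01,  5.85125990e-04]), 'contact_force': array([-0.15369909, -1.1907786 ,  0.97506101]), 'wrist_torque': array([-0.03597354,  0.04779822,  0.02127827]), 'grasp_force': 0.0, 'gripper_width': 1.0012539701186536}
s0 [442.83, 442.83, 278.58, 209.89, -0.01, -0.46, -0.89, 0.01, 304.66, -0.45, 0.22, -0.86, 269.11, 0.77, -0.4, -0.5, 616.1, 0.0, 0.0, 0.0, 1.0]
t0 [429.52, 429.52, 281.83, 214.42, 0.0, 0.02, -1.0, 0.01, 53.12, -0.99, -0.02, -0.17, 536.37, 0.17, -0.01, -0.99, 1114.51, 0.0, 0.0, 0.0, 1.0]
```

Run:
```python
from h import *
for n in('s0','t0'): crop(n,0,0,560,420,1.42,n+'b')
```

```text
(no output)
```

View pics/s0b.png

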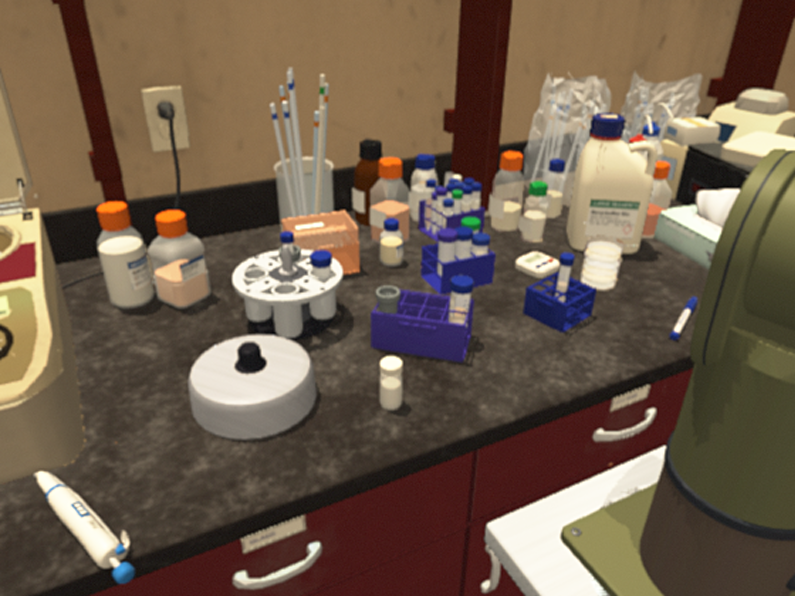

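View pics/t0b.png

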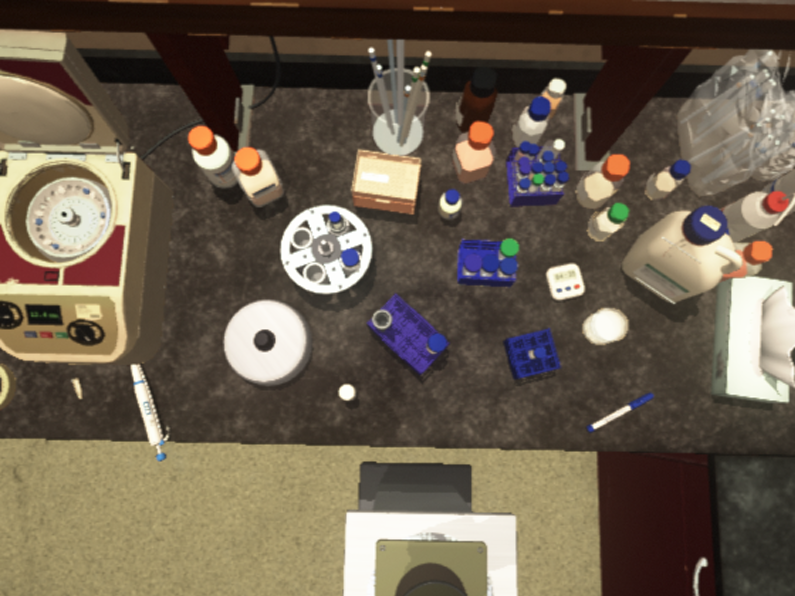

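Both views show everything. Scene picture (1.42x): spindle (289,245), ref caps (287,237) and (321,258), sleeve (388,292), tube50 cap (461,284), tube15 cap (566,259), knob (250,352). In the top view: rotor (326,249), sleeve (381,319), tube50 (437,344), tube15 (537,353), cover (265,341). I'll enlarge these.

Run:
```python
from h import *
crop('s0',130,150,430,310,2.66,'s0c')
crop('t0',150,135,410,290,3.07,'t0c')
```

```text
(no output)
```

View pics/s0c.png

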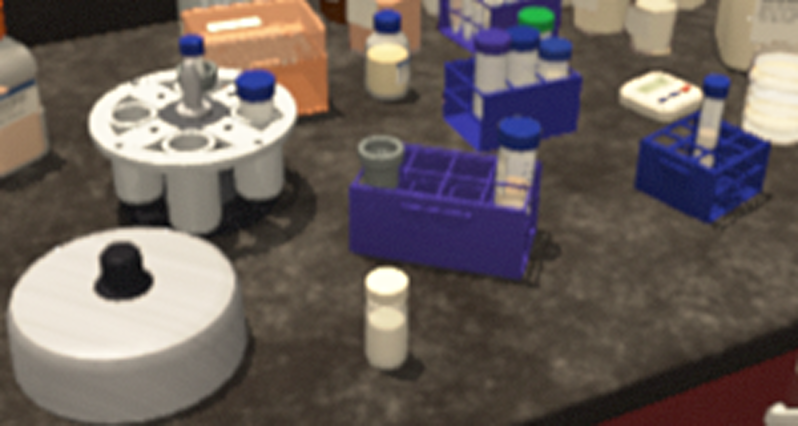

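View pics/t0c.png

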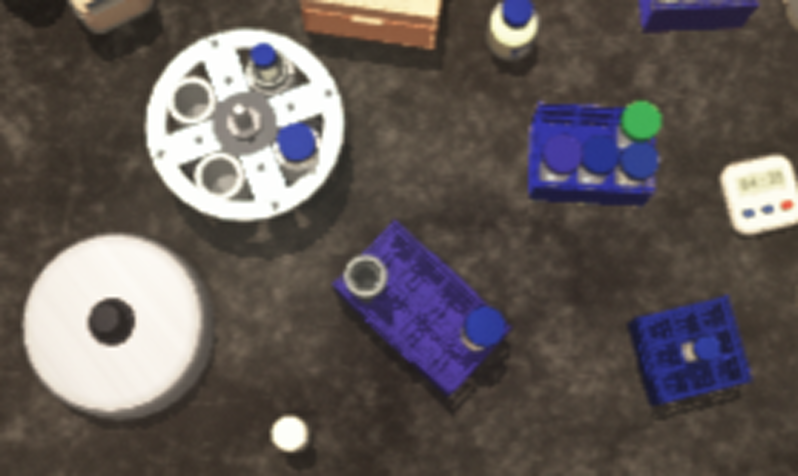

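Run:
```python
from h import *
S=lambda u,v:('s0',np.array([130+u/2.66,150+v/2.66])-0.3)
T=lambda u,v:('t0',np.array([150+u/3.07,135+v/3.07])-0.3)
for n,s,t,z in [('tube50cap',(520,127),(487,325),105),('sleeve',(381,147),(365,275),89),('tube15',(716,81),(709,347),111),
 ('knob',(121,249),(112,319),82),('pockA',(135,112),(192,99),82),('pockB',(190,143),(220,174),82),('ref50',(257,79),(297,139),114),('ref15',(191,42),(263,53),125),('spin',(194,62),(240,117),128),('vial',(387,277),(290,433),68)]:
  print(n,*tri([S(*s),T(*t)]),'expect z',z,'top@z',atz(*T(*t),z),'sc@z',atz(*S(*s),z))
print('deck',atz(*T(245,123),82),'cover top rim',atz(*T(113,323),54))
print('rack axis', atz(*T(399,225),63), atz(*T(507,327),63), atz(*T(335,287),63))
print('rack15', [atz(*T(*p),51) for p in((632,319),(728,297),(749,377),(660,403))])
```

```text
tube50cap [460.4  -2.4 100.9] [np.float64(0.6), np.float64(0.4)] expect z 105 top@z [459.2  -3.1 105. ] sc@z [454.7   2.9 105. ]
sleeve [501.4  99.4  87.7] [np.float64(0.2), np.float64(0.1)] expect z 89 top@z [501.  99.  89.] sc@z [499.5 100.7  89. ]
tube15 [ 445.7 -184.7  107.8] [np.float64(0.6), np.float64(0.4)] expect z 111 top@z [ 444.6 -185.   111. ] sc@z [ 441.4 -178.7  111. ]
knob [461.2 314.2  81.2] [np.float64(2.0), np.float64(1.3)] expect z 82 top@z [459.8 310.6  82. ] sc@z [462.5 317.5  82. ]
pockA [652.  252.5  83. ] [np.float64(0.0), np.float64(0.0)] expect z 82 top@z [652.4 252.7  82. ] sc@z [653.8 252.   82. ]
pockB [587.3 226.4  79.5] [np.float64(0.2), np.float64(0.2)] expect z 82 top@z [586.6 225.6  82. ] sc@z [583.3 228.   82. ]
ref50 [611.8 158.6 110.7] [np.float64(0.0), np.float64(0.0)] expect z 114 top@z [610.9 158.3 114. ] sc@z [605.5 161.  114. ]
ref15 [683.1 189.6 120.9] [np.float64(0.4), np.float64(0.3)] expect z 125 top@z [681.5 188.5 125. ] sc@z [675.1 192.9 125. ]
spin [624.8 205.7 130.2] [np.float64(0.5), np.float64(0.4)] expect z 128 top@z [625. 205. 128.] sc@z [630.2 205.1 128. ]
vial [369.  159.8  68.1] [np.float64(0.6), np.float64(0.4)] expect z 68 top@z [368.5 158.9  68. ] sc@z [369.8 160.6  68. ]
deck [632.1 206.1  82. ] cover top rim [459.4 315.5  54. ]
rack axis [549.2  71.2  63. ] [462.5 -23.3  63. ] [493.7 125.1  63. ]
rack15 [array([ 473.2, -132.9,   51. ]), array([ 494.4, -216.9,   51. ]), array([ 425.2, -233.6,   51. ]), array([ 401.2, -156.4,   51. ])]
```

Triangulation agrees with the stated heights (pocket 82, sleeve 88, caps about 4 mm low). The rotor axis is near (632,206), with pocket A for tube50 at (652,253) and pocket B for the sleeve at (586,226). Next I'll move over tube50.

Call:
arm_command(
  targets=[
    [[1,0.9,-0.98,0,0],[1,0.9,-0.98,0,0],[1,0.9,-0.98,0,0],[1,0.9,-0.98,0,0],[1,0.9,-0.98,0,0],[1,0.9,-0.98,0,0],[1,0.9,-0.98,0,0],[1,0.9,-0.98,0,0]],
  ],
)

```text
clock: 0.77
tool_pos: [311.5, -344.1, 238.6]
tool_rot: [-3.097, -0.525, 0.0]
contact_force: [0.2, 0.2, -0.5]
gripper_width: 1.0
grasp_force: 0.0
```

Call:
arm_command(
  targets=[
    [[1,0.9,-0.98,0,0],[1,0.9,-0.98,0,0],[1,0.9,-0.98,0,0],[1,0.9,-0.98,0,0],[1,0.9,-0.98,0,0],[1,0.9,-0.98,0,0],[1,0.9,-0.98,0,0],[1,0.9,-0.98,0,0]],
  ],
)

```text
clock: 1.43
tool_pos: [416.9, -99.8, 238.6]
tool_rot: [3.097, 0.525, -0.001]
contact_force: [0.7, -0.1, 0.3]
gripper_width: 1.002
grasp_force: 0.0
```

Call:
arm_command(
  targets=[
    [[1,0,0,0,-7],[1,0,0,0,-7],[1,0,0,0,-7],[1,0,0,0,-7],[1,0,0,0,-7],[1,0,0,0,-7],[1,0,0,0,-6],[1,0,0,0,0]],
  ],
)

```text
clock: 2.1
tool_pos: [416.4, -101.4, 238.5]
tool_rot: [-2.613, -1.742, 0.0]
contact_force: [0.2, 0.5, 0.1]
gripper_width: 1.0
grasp_force: 0.0
```

```bash
cat >> h.py <<'E'
from scipy.spatial.transform import Rotation as Ro
def go(goal,yang=None):
    "prints shift (units) in tool axes as they stand after the turn; yang = wanted world angle of tool y, deg"
    s=arm.sense(); R=Ro.from_rotvec(s['tool_rot']).as_matrix(); p=np.array(s['tool_pos']); a=np.degrees(np.arctan2(R[1,1],R[0,1]))
    t=0 if yang is None else (a-yang+90)%180-90
    R2=R@Ro.from_euler('z',t,degrees=True).as_matrix()
    print('t',round(s['clock'],2),'pos',p.round(1),'yang',a.round(1),'tilt',np.degrees(np.arccos(-R[2,2])).round(2),'q',np.round(s['joint_pos'],2),'F',np.round(s['contact_force'],1),'w',round(s['gripper_width']*88,1),'g',round(s['grasp_force'],1))
    print('turn',round(t,1),'shift',(R2.T@(np.array(goal)-p)/25).round(2))
E
python3 - <<'E'
from h import *
go([459,-1,190],-23)
E
```

```text
t 2.1 pos [ 416.4 -101.4  238.5] yang -22.6 tilt 0.04 q [ 0.41  0.46 -0.4   2.12  0.31  0.61 -0.61] F [0.2 0.5 0.1] w 88.0 g 0.0
turn 0.4 shift [4.36 0.   1.94]
```

Call:
arm_command(
  targets=[
    [[1,0.9,0,0.1,0],[1,0.9,0,0.1,0],[1,0.9,0,0.1,0],[1,0.9,0,0.1,0],[1,0.76,0,0,0],[1,0,0,0,0]],
  ],
)

```text
clock: 2.6
tool_pos: [460.6, 3.5, 228.8]
tool_rot: [-2.612, -1.743, -0.006]
contact_force: [0.7, 1.4, 0.5]
gripper_width: 1.0
grasp_force: 0.0
```

Run:
```python
from h import *
go([459,-1,78])
snap('wrist','w1'); crop('w1',0,0,560,420,1.42,'w1b')
print(np.load('pics/w1.npy').round(2).tolist())
for n,P in dict(t50=(459.5,-2.5,105),slv=(501,99.5,89)).items(): print(n,proj('w1',P)*1.42)
```

```text
t 2.6 pos [460.6   3.5 228.8] yang -22.6 tilt 0.22 q [ 0.14  0.51 -0.38  2.05  0.31  0.63 -0.83] F [0.7 1.4 0.5] w 88.0 g 0.0
turn 0 shift [-0.21  0.    6.03]
[369.44, 369.44, 281.4, 205.78, -0.1, 0.92, -0.39, 0.0, -423.15, -0.37, -0.89, 0.27, 139.87, -0.1, -0.25, -0.96, 426.35, 0.0, 0.0, 0.0, 1.0]
t50 [403.41089776 291.16867207]
slv [401.59940644  76.48735521]
```

View pics/w1b.png

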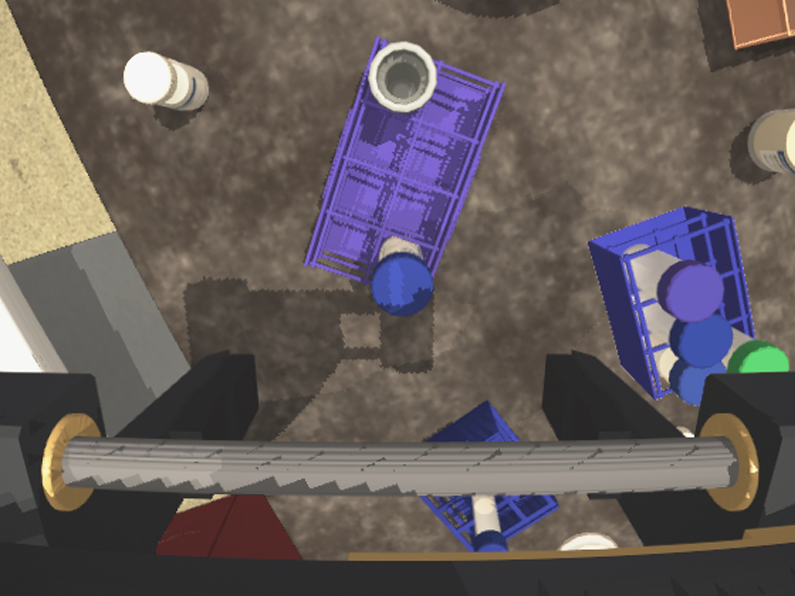

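Run:
```python
from h import *
W=lambda u,v:('w1',np.array([u/1.42,v/1.42])-0.3)
S=lambda u,v:('s0',np.array([130+u/2.66,150+v/2.66])-0.3)
T=lambda u,v:('t0',np.array([150+u/3.07,135+v/3.07])-0.3)
print(atz(*W(402.5,284.5),105),tri([W(402.5,284.5),T(487,325)]),tri([W(402.5,284.5),S(520,127),T(487,325)]))
print(atz(*W(403,77),89),tri([W(403,77),S(381,147)]),tri([W(403,77),S(381,147),T(365,275)]))
go([459.5,0,78])
```

```text
[460.3   1.4 105. ] (array([459.9,  -3. ,  91.3]), [np.float64(1.5), np.float64(0.4)]) (array([460. ,  -1.3, 101. ]), [np.float64(2.0), np.float64(0.2), np.float64(0.8)])
[501.4  99.3  89. ] (array([501.6,  99.5,  87.6]), [np.float64(0.2), np.float64(0.1)]) (array([501.4,  99.4,  87.6]), [np.float64(0.1), np.float64(0.2), np.float64(0.1)])
t 2.65 pos [459.4   1.  228.6] yang -22.7 tilt 0.06 q [ 0.15  0.51 -0.37  2.05  0.31  0.63 -0.83] F [ 0.3 -0.3 -0.1] w 87.6 g 0.0
turn 0 shift [-0.04  0.02  6.03]
```

Sleeve confirmed at (501.4, 99.4, 88). Tube50's cap is at about (460,-1), its top 101–105. I'll descend, with TCP at 78, and grip.

Call:
arm_command(
  targets=[
    [[1,-0.06,0,0.9,0],[1,0,0,0.95,0],[1,0,0,0.95,0],[1,0,0,0.95,0],[1,0,0,0.9,0],[1,0,0,0.8,0],[1,0,0,0.55,0],[-1,0,0,0,0]],
  ],
)

```text
clock: 3.32
tool_pos: [456.4, -3.9, 76.7]
tool_rot: [-2.618, -1.735, 0.008]
contact_force: [-0.5, -0.7, 0.7]
gripper_width: 0.946
grasp_force: 0.0
```

Call:
arm_command(
  targets=[
    [[-1,0,0,0,0],[-1,0,0,0,0],[-1,0,0,0,0],[-1,0,0,0,0],[-1,0,0,0,0]],
  ],
)

```text
clock: 3.73
tool_pos: [458.7, -2.4, 79.5]
tool_rot: [2.616, 1.738, 0.002]
contact_force: [-0.3, -0.1, -1.0]
gripper_width: 0.567
grasp_force: 0.0
```

Call:
arm_command(
  targets=[
    [[-1,0,0,0,0],[-1,0,0,0,0],[-1,0,0,0,0],[-1,0,0,0,0],[-1,0,0,0,0]],
  ],
)

```text
clock: 4.15
tool_pos: [458.4, -2.2, 78.8]
tool_rot: [2.616, 1.739, 0.0]
contact_force: [0.1, -0.6, 1.9]
gripper_width: 0.36
grasp_force: 30.0
```

Call:
arm_command(
  targets=[
    [[-1,0,0,-0.5,0],[-1,0,0,-0.9,0],[-1,0,0,-0.9,0],[-1,0,0,-0.9,0],[-1,0,0,-0.9,0],[-1,0,0,-0.9,0],[-1,0,0,-0.9,0],[-1,0,0,-0.5,0]],
  ],
)

```text
clock: 4.82
tool_pos: [458.7, -2.2, 240.8]
tool_rot: [2.615, 1.739, 0.003]
contact_force: [-1.2, 0.6, -0.9]
gripper_width: 0.36
grasp_force: 30.0
```

Run:
```python
from h import *
go([651.5,252.5,238])
```

```text
t 4.82 pos [458.7  -2.2 240.8] yang -22.8 tilt 0.13 q [ 0.17  0.49 -0.4   2.04  0.31  0.66 -0.83] F [-1.2  0.6 -0.9] w 31.7 g 30.0
turn 0 shift [12.38  3.17  0.13]
```

Call:
arm_command(
  targets=[
    [[-1,0.6,0.15,0,0],[-1,0.9,0.24,0,0],[-1,0.9,0.24,0,0],[-1,0.9,0.24,0,0],[-1,0.9,0.24,0,0],[-1,0.9,0.24,0,0],[-1,0.9,0.24,0,0],[-1,0.9,0.24,0,0]],
  ],
)

```text
clock: 5.48
tool_pos: [567.3, 139.8, 238.3]
tool_rot: [-2.616, -1.74, 0.002]
contact_force: [0.6, 0.2, -0.8]
gripper_width: 0.357
grasp_force: 30.0
```

Call:
arm_command(
  targets=[
    [[-1,0.9,0.24,0,0],[-1,0.9,0.24,0,0],[-1,0.9,0.24,0,0],[-1,0.9,0.24,0,0],[-1,0.9,0.24,0,0],[-1,0.6,0.12,0,0],[-1,0.3,0,0,0],[-1,0,0,0,0]],
  ],
)

```text
clock: 6.15
tool_pos: [649.3, 252.8, 237.9]
tool_rot: [-2.613, -1.742, 0.001]
contact_force: [0.3, -0.2, 0.0]
gripper_width: 0.361
grasp_force: 30.0
```

Run:
```python
from h import *
go([651.5,252.5,238])
snap('wrist','w2'); crop('w2',0,0,560,420,1.42,'w2b')
go([651.5,252.5,238])
c=np.array([632,206.]);a=np.radians(67)
for n,P in dict(ax=(*c,82),A=(*(c+51*np.r_[np.cos(a),np.sin(a)]),82),B=(*(c+51*np.r_[-np.sin(a),np.cos(a)]),82),spin=(*c,128)).items(): print(n,np.round(P,1),proj('w2',P)*1.42)
```

```text
t 6.15 pos [649.3 252.8 237.9] yang -22.6 tilt 0.09 q [-0.27  0.81 -0.35  1.31  0.29  1.07 -1.06] F [ 0.3 -0.2  0. ] w 31.8 g 30.0
turn 0 shift [ 0.02  0.09 -0.01]
t 6.2 pos [649.1 251.1 238. ] yang -22.7 tilt 0.09 q [-0.27  0.81 -0.35  1.32  0.29  1.07 -1.05] F [-0.1 -0.2 -0.8] w 31.8 g 30.0
turn 0 shift [ 0.09  0.07 -0.  ]
ax [632. 206.  82.] [404.82409322 345.35983558]
A [651.9 252.9  82. ] [405.53269025 264.15559442]
B [585.1 225.9  82. ] [321.9126702  344.79197657]
spin [632. 206. 128.] [405.55442931 377.19035925]
```

View pics/w2b.png

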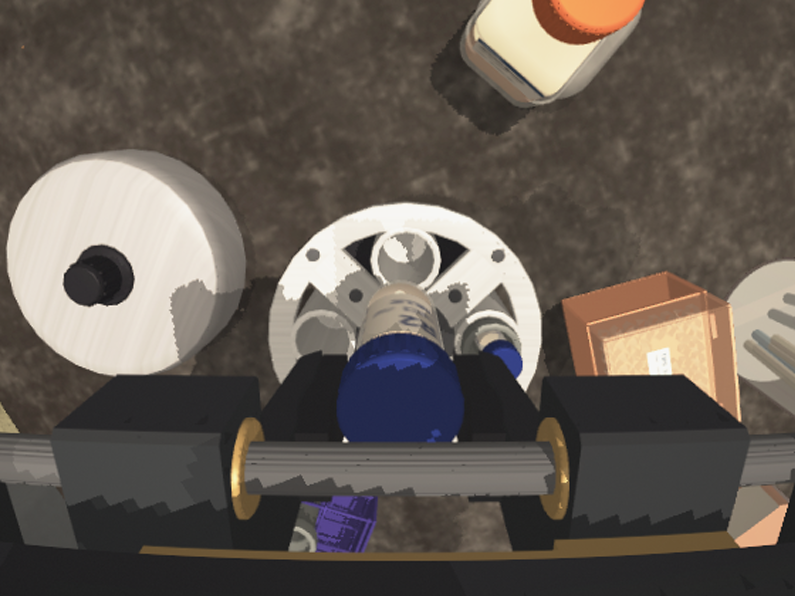

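Pocket A is seen at (406,261) against a prediction of (405.5,264), so the match is good. Now lowering.

Call:
arm_command(
  targets=[
    [[-1,0.06,0.07,0.3,0],[-1,0,0,0.8,0],[-1,0,0,0.8,0],[-1,0,0,0.8,0],[-1,0,0,0.6,0],[-1,0,0,0.4,0],[-1,0,0,0.3,0],[-1,0,0,0,0]],
  ],
)

```text
clock: 6.87
tool_pos: [651.2, 250.2, 137.1]
tool_rot: [2.616, 1.739, -0.005]
contact_force: [-0.2, -0.3, 0.0]
gripper_width: 0.357
grasp_force: 30.0
```

Run:
```python
from h import *
go([651.4,251.8,90])
```

```text
t 6.87 pos [651.2 250.2 137.1] yang -22.8 tilt 0.17 q [-0.28  0.92 -0.33  1.4   0.33  0.88 -1.09] F [-0.2 -0.3  0. ] w 31.4 g 30.0
turn 0 shift [ 0.07 -0.02  1.89]
```

Tip is about 20 mm inside with no contact. Continuing down, then opening moderately.

Call:
arm_command(
  targets=[
    [[-1,0.05,0,0.4,0],[-1,0,0,0.4,0],[-1,0,0,0.4,0],[-1,0,0,0.35,0],[-1,0,0,0.3,0],[-1,0,0,0,0],[-1,0,0,0,0]],
  ],
)

```text
clock: 7.45
tool_pos: [652.3, 252.7, 91.8]
tool_rot: [-2.616, -1.74, 0.001]
contact_force: [0.1, 0.1, 0.1]
gripper_width: 0.358
grasp_force: 30.0
```

Call:
arm_command(
  targets=[
    [[0,0,0,0,0],[0.2,0,0,0,0],[0.3,0,0,0,0],[0.3,0,0,0,0],[0.3,0,0,0,0]],
  ],
)

```text
clock: 7.87
tool_pos: [652.7, 252.8, 92.8]
tool_rot: [2.616, 1.739, 0.001]
contact_force: [-0.3, 0.8, 0.6]
gripper_width: 0.649
grasp_force: 0.0
```

Call:
arm_command(
  targets=[
    [[0.3,0,0,-0.4,0],[0.3,0,0,-0.8,0],[0.3,0,0,-0.8,0],[0.3,0,0,-0.8,0],[0.3,0,0,-0.8,0],[1,0,0,-0.8,0],[1,0,0,-0.6,0],[1,0,0,0,0]],
  ],
)

```text
clock: 8.53
tool_pos: [654.6, 254.0, 222.3]
tool_rot: [2.616, 1.739, 0.012]
contact_force: [0.4, 0.0, 1.4]
gripper_width: 0.857
grasp_force: 0.0
```

Run:
```python
from h import *
go([501.4,99.4,210],67)
```

```text
t 8.53 pos [654.6 254.  222.3] yang -22.8 tilt 0.45 q [-0.27  0.83 -0.35  1.32  0.3   1.04 -1.06] F [0.4 0.  1.4] w 75.4 g 0.0
turn -89.8 shift [ 3.23 -8.09  0.43]
```

Call:
arm_command(
  targets=[
    [[1,0,0,0,7],[1,0,0,0,7],[1,0,0,0,7],[1,0,0,0,7],[1,0,0,0,7],[1,0,0,0,7],[1,0,0,0,7],[1,0,0,0,7]],
  ],
)

```text
clock: 9.2
tool_pos: [652.0, 252.6, 216.7]
tool_rot: [3.127, 0.298, -0.002]
contact_force: [0.0, 0.0, -0.2]
gripper_width: 0.998
grasp_force: 0.0
```

Call:
arm_command(
  targets=[
    [[1,0,0,0,7],[1,0,0,0,7],[1,0,0,0,7],[1,0,0,0,7],[1,0,0,0,6],[1,-0.4,0.9,0,0],[1,-0.4,0.9,0,0],[1,-0.4,0.9,0,0]],
  ],
)

```text
clock: 9.87
tool_pos: [597.5, 201.6, 216.6]
tool_rot: [3.079, -0.619, -0.001]
contact_force: [0.7, -0.1, -1.3]
gripper_width: 0.999
grasp_force: 0.0
```

Call:
arm_command(
  targets=[
    [[1,-0.4,0.9,0,0],[1,-0.4,0.9,0,0],[1,-0.4,0.9,0,0],[1,-0.4,0.9,0,0],[1,-0.4,0.9,0,0],[1,-0.1,0.5,0,0],[1,0,0.3,0,0],[1,0,0,0,0]],
  ],
)

```text
clock: 10.53
tool_pos: [498.4, 98.5, 217.4]
tool_rot: [3.078, -0.623, -0.001]
contact_force: [0.0, -1.0, 0.7]
gripper_width: 1.004
grasp_force: 0.0
```

Run:
```python
from h import *
go([501.4,99.4,74],-113)
```

```text
t 10.53 pos [498.4  98.5 217.4] yang -112.9 tilt 0.08 q [-0.32  0.57  0.05  1.94 -0.05  0.63 -2.21] F [ 0.  -1.   0.7] w 88.3 g 0.0
turn 0.1 shift [ 0.1  -0.09  5.74]
```

Call:
arm_command(
  targets=[
    [[1,0,0,0.3,-7],[1,0,0,0.6,-7],[1,0.11,-0.05,0.9,0],[1,0,0,0.9,0],[1,0,0,0.9,0],[1,0,0,0.9,0],[1,0,0,0.7,0],[1,0,0,0.4,0]],
  ],
)

```text
clock: 11.2
tool_pos: [502.1, 102.1, 75.2]
tool_rot: [-3.132, 0.238, 0.002]
contact_force: [-0.5, -0.3, -0.5]
gripper_width: 0.996
grasp_force: 0.0
```

Call:
arm_command(
  targets=[
    [[0,0,0,0.1,0],[-0.1,0,0,0,0],[-0.1,0,0,0,0],[-0.1,0,0,0,0]],
  ],
)

```text
clock: 11.53
tool_pos: [502.9, 101.3, 75.9]
tool_rot: [-3.132, 0.24, -0.003]
contact_force: [0.4, 1.1, 0.0]
gripper_width: 0.724
grasp_force: 0.0
```

Run:
```python
from h import *
go([501.4,99.4,74])
```

```text
t 11.53 pos [502.9 101.3  75.9] yang -98.8 tilt 0.12 q [-0.28  0.82 -0.01  2.03  0.03  0.29 -2.05] F [0.4 1.1 0. ] w 63.7 g 0.0
turn 0 shift [-0.05  0.09  0.08]
```

Call:
arm_command(
  targets=[
    [[-1,-0.05,0.08,0.06,0],[-1,0,0,0,0],[-1,0,0,0,0],[-1,0,0,0,0],[-1,0,0,0,0],[-1,0,0,0,0],[-1,0,0,0,0]],
  ],
)

```text
clock: 12.12
tool_pos: [500.7, 99.3, 73.7]
tool_rot: [-3.132, 0.24, -0.001]
contact_force: [-0.5, 0.5, 3.5]
gripper_width: 0.385
grasp_force: 30.0
```

Call:
arm_command(
  targets=[
    [[-1,0,0,-0.4,0],[-1,0,0,-0.9,0],[-1,0,0,-0.9,0],[-1,0,0,-0.9,0],[-1,0,0,-0.9,0],[-1,0,0,-0.9,0],[-1,0,0,-0.9,0],[-1,0,0,-0.5,0]],
  ],
)

```text
clock: 12.78
tool_pos: [501.0, 99.3, 233.9]
tool_rot: [-3.131, 0.24, -0.005]
contact_force: [1.2, -0.2, 0.8]
gripper_width: 0.386
grasp_force: 30.0
```

Run:
```python
from h import *
go([585.5,226,230])
```

```text
t 12.78 pos [501.   99.3 233.9] yang -98.8 tilt 0.18 q [-0.27  0.54 -0.02  1.92  0.02  0.67 -2.03] F [ 1.2 -0.2  0.8] w 34.0 g 30.0
turn 0 shift [ 2.57 -5.52  0.17]
```

Call:
arm_command(
  targets=[
    [[-1,0.2,-0.4,0,0],[-1,0.4,-0.9,0,0],[-1,0.4,-0.9,0,0],[-1,0.4,-0.9,0,0],[-1,0.4,-0.9,0,0],[-1,0.4,-0.9,0,0],[-1,0.37,-0.62,0,0],[-1,0,0,0,0]],
  ],
)

```text
clock: 13.45
tool_pos: [585.9, 231.2, 229.7]
tool_rot: [-3.13, 0.232, -0.001]
contact_force: [-0.1, 0.2, 0.4]
gripper_width: 0.385
grasp_force: 30.0
```

Call:
arm_command(
  targets=[
    [[-1,0,0,0,0],[-1,0,0,0,0]],
  ],
)

```text
clock: 13.62
tool_pos: [584.1, 224.8, 230.1]
tool_rot: [3.13, -0.241, -0.003]
contact_force: [-0.3, -1.4, -0.6]
gripper_width: 0.387
grasp_force: 30.0
```

Run:
```python
from h import *
snap('wrist','w3'); crop('w3',0,0,560,420,1.42,'w3b')
go([585.5,226,84])
c=np.array([632,206.]);a=np.radians(67)
for n,P in dict(ax=(*c,82),B=(*(c+51*np.r_[-np.sin(a),np.cos(a)]),82),t50=(*(c+51*np.r_[np.cos(a),np.sin(a)]),114)).items(): print(n,np.round(P,1),proj('w3',P)*1.42)
```

```text
t 13.67 pos [584.2 224.4 230.4] yang -98.8 tilt 0.14 q [-0.44  0.7  -0.    1.58  0.    0.87 -2.17] F [-0.2  0.7 -0.5] w 34.0 g 30.0
turn 0 shift [ 0.05 -0.08  5.86]
ax [632. 206.  82.] [418.10138305 179.57756162]
B [585.1 225.9  82. ] [395.58990136 267.22141709]
t50 [651.9 252.9 114. ] [318.96973232 158.08415399]
```

View pics/w3b.png

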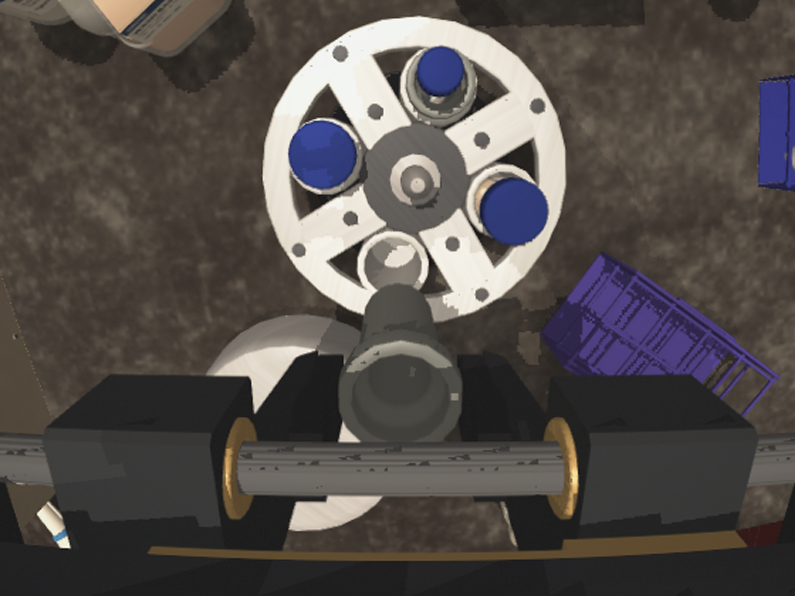

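Wrist view: tube50 is seated, with its cap at (322,156). Empty pocket B is at (394,264), slightly off the prediction, giving B ≈ (586,227) and an axis of ≈ (632,207). Lowering the sleeve.

Call:
arm_command(
  targets=[
    [[-1,0.04,-0.1,0.3,0],[-1,0,0,0.7,0],[-1,0,0,0.8,0],[-1,0,0,0.7,0],[-1,0,0,0.5,0],[-1,0,0,0.4,0],[-1,0,0,0.3,0],[-1,0,0,0,0]],
  ],
)

```text
clock: 14.33
tool_pos: [585.4, 227.4, 136.9]
tool_rot: [3.131, -0.24, -0.004]
contact_force: [-0.3, -0.0, -0.2]
gripper_width: 0.386
grasp_force: 30.0
```

Run:
```python
from h import *
go([585.7,226.8,85])
```

```text
t 14.33 pos [585.4 227.4 136.9] yang -98.8 tilt 0.16 q [-0.44  0.82 -0.01  1.65  0.01  0.68 -2.17] F [-0.3 -0.  -0.2] w 33.9 g 30.0
turn 0 shift [0.02 0.02 2.08]
```

Call:
arm_command(
  targets=[
    [[-1,0,0,0.4,0],[-1,0,0,0.5,0],[-1,0,0,0.4,0],[-1,0,0,0.4,0],[-1,0,0,0.25,0],[-1,0,0,0.1,0],[-1,0,0,0,0]],
  ],
)

```text
clock: 14.92
tool_pos: [586.0, 228.1, 86.3]
tool_rot: [3.132, -0.24, -0.002]
contact_force: [-0.7, -0.5, -0.1]
gripper_width: 0.387
grasp_force: 30.0
```

Call:
arm_command(
  targets=[
    [[0,0,0,0,0],[0.2,0,0,0,0],[0.2,0,0,0,0],[0.2,0,0,0,0],[0.2,0,0,0,0]],
  ],
)

```text
clock: 15.33
tool_pos: [586.6, 228.2, 87.6]
tool_rot: [-3.132, 0.24, -0.001]
contact_force: [0.2, 0.2, -0.1]
gripper_width: 0.598
grasp_force: 0.0
```

Call:
arm_command(
  targets=[
    [[0.2,0,0,-0.4,0],[0.2,0,0,-0.8,0],[0.2,0,0,-0.9,0],[0.2,0,0,-0.9,0],[0.2,0,0,-0.9,0],[1,0,0,-0.9,0],[1,0,0,-0.5,0],[1,0,0,0,0]],
  ],
)

```text
clock: 16.0
tool_pos: [588.4, 228.9, 223.8]
tool_rot: [-3.129, 0.24, -0.01]
contact_force: [-0.1, -0.0, 0.5]
gripper_width: 0.8
grasp_force: 0.0
```

Run:
```python
from h import *
go([445,-183,215],-98.8)
```

```text
t 16.0 pos [588.4 228.9 223.8] yang -98.8 tilt 0.42 q [-0.44  0.71 -0.    1.57  0.    0.85 -2.17] F [-0.1 -0.   0.5] w 70.4 g 0.0
turn 0.0 shift [-3.15 17.16  0.27]
```

Call:
arm_command(
  targets=[
    [[1,-0.17,0.95,0,0],[1,-0.17,0.95,0,0],[1,-0.17,0.95,0,0],[1,-0.17,0.95,0,0],[1,-0.17,0.95,0,0],[1,-0.17,0.95,0,0],[1,-0.17,0.95,0,0],[1,-0.17,0.95,0,0]],
  ],
)

```text
clock: 16.67
tool_pos: [522.7, 44.4, 219.2]
tool_rot: [3.132, -0.24, -0.002]
contact_force: [0.2, -0.0, 0.6]
gripper_width: 1.001
grasp_force: 0.0
```

Call:
arm_command(
  targets=[
    [[1,-0.17,0.95,0,0],[1,-0.17,0.95,0,0],[1,-0.17,0.95,0,0],[1,-0.17,0.95,0,0],[1,-0.17,0.95,0,0],[1,-0.17,0.95,0,0],[1,-0.17,0.95,0,0],[1,0,0.5,0,0]],
  ],
)

```text
clock: 17.33
tool_pos: [464.8, -129.6, 219.3]
tool_rot: [3.131, -0.246, -0.004]
contact_force: [0.5, -0.3, 0.2]
gripper_width: 0.999
grasp_force: 0.0
```

Call:
arm_command(
  targets=[
    [[1,-0.4,0.9,0,0],[1,-0.1,0.9,0,0],[1,0,0.4,0,0],[1,0,0.1,0,0],[1,0,0,0,0],[1,0,0,0,0]],
  ],
)

```text
clock: 17.83
tool_pos: [446.7, -180.2, 219.6]
tool_rot: [-3.132, 0.237, -0.001]
contact_force: [1.4, 0.3, -0.1]
gripper_width: 1.002
grasp_force: 0.0
```

Run:
```python
from h import *
go([445,-183,87])
snap('wrist','w4'); crop('w4',0,0,560,420,1.42,'w4b')
for n,P in dict(t15=(445,-184,111),).items(): print(n,proj('w4',P)*1.42)
```

```text
t 17.83 pos [ 446.7 -180.2  219.6] yang -98.7 tilt 0.06 q [ 0.34  0.53 -0.08  2.01  0.07  0.6  -1.51] F [ 1.4  0.3 -0.1] w 88.2 g 0.0
turn 0 shift [-0.05  0.13  5.3 ]
t15 [406.55496424 289.03578731]
```

View pics/w4b.png

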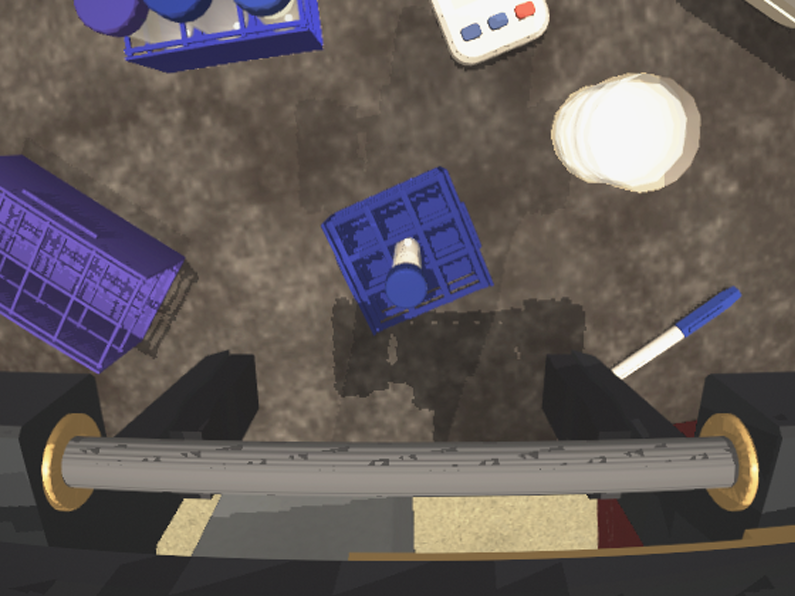

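Cap seen at (405,290) against a prediction of (406.5,289). Descending to grip it.

Call:
arm_command(
  targets=[
    [[1,-0.06,0.1,0.5,0],[0.5,0,0,0.9,0],[0.2,0,0,0.9,0],[0.2,0,0,0.9,0],[0.2,0,0,0.9,0],[0.2,0,0,0.7,0],[0.2,0,0,0.4,0],[0.2,0,0,0.1,0]],
  ],
)

```text
clock: 18.55
tool_pos: [444.0, -182.3, 85.8]
tool_rot: [-3.131, 0.237, 0.004]
contact_force: [-0.2, -0.2, -0.2]
gripper_width: 0.6
grasp_force: 0.0
```

Call:
arm_command(
  targets=[
    [[0,0,0,0,0],[-0.2,0,0,0,0],[-0.2,0,0,0,0]],
  ],
)

```text
clock: 18.8
tool_pos: [445.0, -183.8, 88.2]
tool_rot: [3.132, -0.24, 0.003]
contact_force: [0.2, 0.2, 0.3]
gripper_width: 0.41
grasp_force: 0.0
```

Run:
```python
from h import *
go([444.5,-183.5,87])
```

```text
t 18.8 pos [ 445.  -183.8   88.2] yang -98.7 tilt 0.11 q [ 0.32  0.78 -0.04  2.12  0.11  0.25 -1.54] F [0.2 0.2 0.3] w 36.1 g 0.0
turn 0 shift [-0.02 -0.01  0.05]
```

Call:
arm_command(
  targets=[
    [[-1,0,0,0,0],[-1,0,0,0,0],[-1,0,0,0,0],[-1,0,0,0,0],[-1,0,0,0,0]],
  ],
)

```text
clock: 19.22
tool_pos: [444.5, -183.9, 87.6]
tool_rot: [3.132, -0.24, 0.001]
contact_force: [-0.1, 0.0, 3.8]
gripper_width: 0.224
grasp_force: 30.0
```

Call:
arm_command(
  targets=[
    [[-1,0,0,-0.4,0],[-1,0,0,-0.9,0],[-1,0,0,-0.9,0],[-1,0,0,-0.9,0],[-1,0,0,-0.9,0],[-1,0,0,-0.9,0],[-1,0,0,-0.9,0],[-1,0,0,-0.9,0]],
  ],
)

```text
clock: 19.88
tool_pos: [443.6, -183.6, 256.5]
tool_rot: [3.132, -0.24, -0.0]
contact_force: [0.5, 0.0, -1.0]
gripper_width: 0.224
grasp_force: 30.0
```

Run:
```python
from h import *
go([585.5,226.5,250])
```

```text
t 19.88 pos [ 443.6 -183.6  256.5] yang -98.8 tilt 0.01 q [ 0.36  0.48 -0.09  1.97  0.06  0.7  -1.5 ] F [ 0.5  0.  -1. ] w 19.7 g 30.0
turn 0 shift [  3.11 -17.08   0.26]
```

Call:
arm_command(
  targets=[
    [[-1,0.17,-0.6,0,0],[-1,0.17,-0.95,0,0],[-1,0.17,-0.95,0,0],[-1,0.17,-0.95,0,0],[-1,0.17,-0.95,0,0],[-1,0.17,-0.95,0,0],[-1,0.17,-0.95,0,0],[-1,0.17,-0.95,0,0]],
  ],
)

```text
clock: 20.55
tool_pos: [505.2, -8.8, 255.3]
tool_rot: [3.132, -0.24, -0.0]
contact_force: [-0.2, -0.2, -0.5]
gripper_width: 0.223
grasp_force: 30.0
```

Call:
arm_command(
  targets=[
    [[-1,0.17,-0.95,0,0],[-1,0.17,-0.95,0,0],[-1,0.17,-0.95,0,0],[-1,0.17,-0.95,0,0],[-1,0.17,-0.95,0,0],[-1,0.17,-0.95,0,0],[-1,0.17,-0.95,0,0],[-1,0.17,-0.95,0,0]],
  ],
)

```text
clock: 21.22
tool_pos: [567.6, 173.7, 255.2]
tool_rot: [3.132, -0.24, -0.001]
contact_force: [0.1, 0.0, 0.2]
gripper_width: 0.223
grasp_force: 30.0
```

Call:
arm_command(
  targets=[
    [[-1,0.2,-0.9,0,0],[-1,0.1,-0.7,0,0],[-1,0.07,-0.4,0,0],[-1,0,-0.2,0,0],[-1,0,0,0,0],[-1,0,0,0,0],[-1,0,0,0,0]],
  ],
)

```text
clock: 21.8
tool_pos: [585.3, 223.9, 254.8]
tool_rot: [3.131, -0.243, -0.0]
contact_force: [0.2, 0.4, -0.2]
gripper_width: 0.227
grasp_force: 30.0
```

Run:
```python
from h import *
go([585.5,226.5,250])
snap('wrist','w5'); crop('w5',0,0,560,420,1.42,'w5b')
for n,P in dict(ax=(632,207,82),colB=(586,227,98)).items(): print(n,proj('w5',P)*1.42)
```

```text
t 21.8 pos [585.3 223.9 254.8] yang -98.9 tilt 0.09 q [-0.42  0.67 -0.04  1.55  0.03  0.93 -2.19] F [ 0.2  0.4 -0.2] w 20.0 g 30.0
turn 0 shift [-0.01 -0.11  0.19]
ax [413.81087999 179.99270333]
colB [392.62368037 265.3132947 ]
```

View pics/w5b.png

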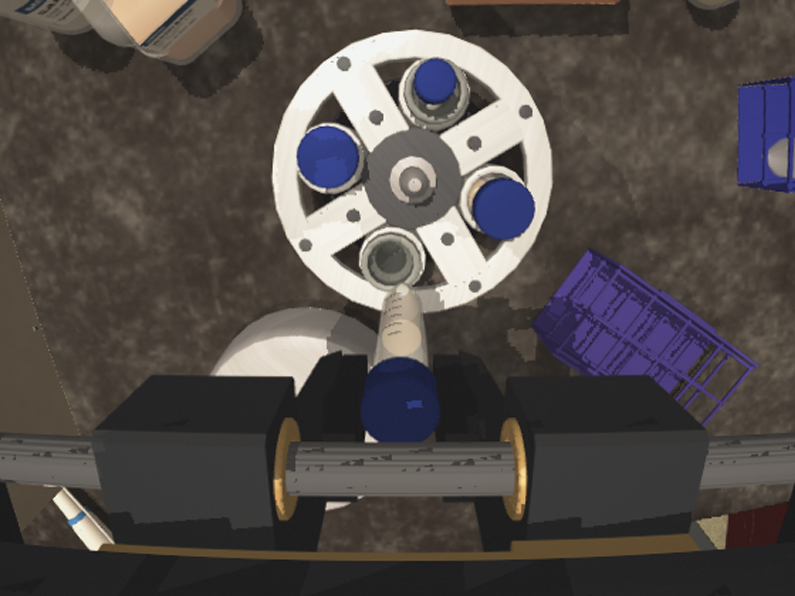

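Run:
```python
from h import *
crop('w5',235,145,335,220,8,'w5c')
for z in(82,98):print(z,(proj('w5',(586,227,z))-[235,145])*8)
```

```text
82 [333.52961603 302.62203395]
98 [331.96439644 334.72278706]
```

View pics/w5c.png

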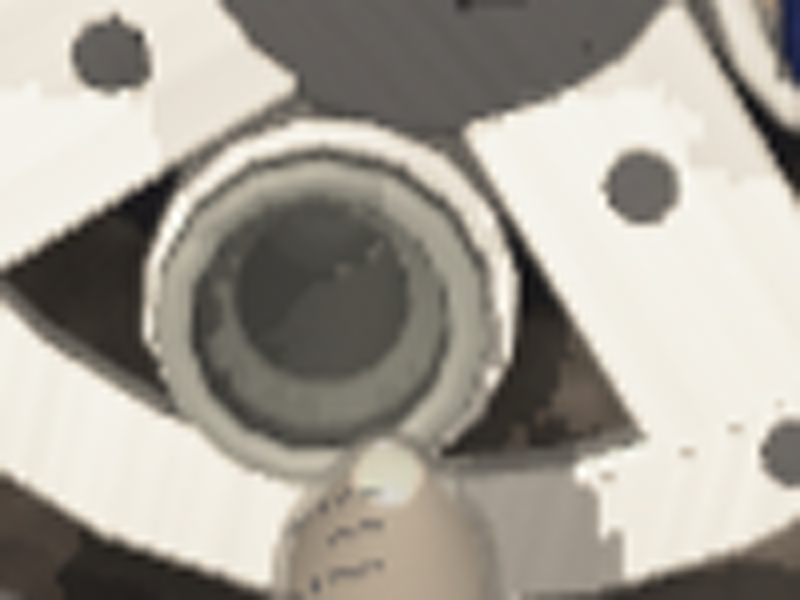

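Run:
```python
from h import *
print('collar',atz('w5',np.array([235+320/8,145+319/8])-.4,98))
for z in(168,172,176): print(z,atz('w5',np.array([235+388/8,145+470/8])-.4,z))
print((proj('w5',(585.3,223.9,170))-[235,145])*8)
go([587,227.5,250])
```

```text
collar [588.2 228.2  98. ]
168 [590.  221.3 168. ]
172 [591.  221.1 172. ]
176 [592.1 221.  176. ]
[361.54160189 532.84252442]
t 21.85 pos [585.4 224.  254.9] yang -98.9 tilt 0.07 q [-0.42  0.67 -0.04  1.55  0.03  0.93 -2.19] F [ 0.6 -0.2 -0. ] w 19.6 g 30.0
turn 0 shift [ 0.04 -0.15  0.19]
```

The sleeve collar is at (320,319) in the crop and is seated. The tube tip appears about 5 mm off in tool x, either from a slight lean or camera bias. I'll lower until the tip is just above the collar and compare directly.

Call:
arm_command(
  targets=[
    [[-1,-0.05,-0.2,0.4,0],[-1,0,0,0.8,0],[-1,0,0,0.7,0],[-1,0,0,0.4,0],[-1,0,0,0.2,0],[-1,0,0,0,0],[-1,0,0,0,0],[-1,0,0,0,0]],
  ],
)

```text
clock: 22.52
tool_pos: [585.7, 231.1, 193.1]
tool_rot: [-3.132, 0.24, -0.003]
contact_force: [0.2, 0.3, -0.6]
gripper_width: 0.222
grasp_force: 30.0
```

Run:
```python
from h import *
snap('wrist','w6'); go([587,228,187])
crop('w6',210,130,350,235,5.7,'w6c')
for P in((587,228,98),(585.1,228,98)):print(P,(proj('w6',P)-[210,130])*5.7)
```

```text
t 22.57 pos [585.7 231.1 193.2] yang -98.8 tilt 0.12 q [-0.43  0.74 -0.04  1.6   0.04  0.79 -2.21] F [0.2 0.3 0.5] w 19.7 g 30.0
turn 0 shift [0.07 0.12 0.25]
(587, 228, 98) [426.48142738 426.93026413]
(585.1, 228, 98) [428.90071049 442.19059926]
```

View pics/w6c.png

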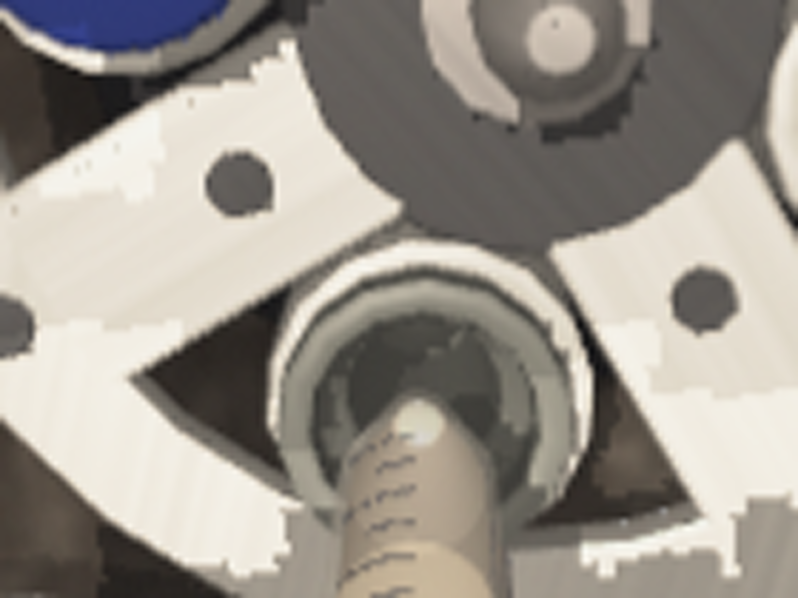

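Collar centre at (427,420), tip at (418,420) still about 10 mm above it. After parallax, the tip needs about 1 mm right and 1.5–2 mm back. Lowering gently.

Call:
arm_command(
  targets=[
    [[-1,-0.07,0.04,0.2,0],[-1,0,0,0.3,0],[-1,0,0,0.3,0],[-1,0,0,0.3,0],[-1,0,0,0.3,0],[-1,0,0,0.2,0],[-1,0,0,0,0]],
  ],
)

```text
clock: 23.15
tool_pos: [582.2, 229.8, 150.5]
tool_rot: [3.131, -0.24, -0.004]
contact_force: [-0.6, 0.6, 0.6]
gripper_width: 0.222
grasp_force: 30.0
```

Run:
```python
from h import *
go([585,230,103])
```

```text
t 23.15 pos [582.2 229.8 150.5] yang -98.7 tilt 0.16 q [-0.43  0.8  -0.04  1.64  0.05  0.7  -2.21] F [-0.6  0.6  0.6] w 19.6 g 30.0
turn 0 shift [ 0.11 -0.03  1.9 ]
```

Call:
arm_command(
  targets=[
    [[-1,0.03,0,0.3,0],[-1,0.03,0,0.3,0],[-1,0.02,0,0.3,0],[-1,0.02,0,0.3,0],[-1,0,0,0.2,0],[-1,0,0,0,0]],
  ],
)

```text
clock: 23.65
tool_pos: [584.8, 229.5, 115.7]
tool_rot: [3.131, -0.24, -0.003]
contact_force: [0.1, -0.3, 0.2]
gripper_width: 0.224
grasp_force: 30.0
```

Run:
```python
from h import *
go([585,230,103])
```

```text
t 23.65 pos [584.8 229.5 115.7] yang -98.8 tilt 0.14 q [-0.43  0.85 -0.04  1.66  0.05  0.64 -2.22] F [ 0.1 -0.3  0.2] w 19.8 g 30.0
turn 0 shift [ 0.01 -0.02  0.51]
```

No contact so far; finishing the descent and releasing.

Call:
arm_command(
  targets=[
    [[-1,0,0,0.2,0],[-1,0,0,0.2,0],[-1,0,0,0.1,0],[-1,0,0,0,0],[-1,0,0,0,0]],
  ],
)

```text
clock: 24.07
tool_pos: [585.6, 229.7, 104.6]
tool_rot: [3.132, -0.24, -0.0]
contact_force: [0.7, -0.2, 0.0]
gripper_width: 0.226
grasp_force: 30.0
```

Call:
arm_command(
  targets=[
    [[-0.3,0,0,0,0],[-0.1,0,0,0,0],[0,0,0,0,0],[0,0,0,0,0],[0,0,0,0,0]],
  ],
)

```text
clock: 24.48
tool_pos: [585.7, 229.8, 104.9]
tool_rot: [-3.132, 0.24, -0.001]
contact_force: [0.5, -0.1, -0.0]
gripper_width: 0.497
grasp_force: 0.0
```

Call:
arm_command(
  targets=[
    [[0,0,0,-0.4,0],[0,0,0,-0.8,0],[0,0,0,-0.9,0],[0,0,0,-0.9,0],[0.5,0,0,-0.9,0],[1,0,0,-0.5,0],[1,0,0,0,0],[1,0,0,0,0]],
  ],
)

```text
clock: 25.15
tool_pos: [585.9, 229.9, 215.7]
tool_rot: [-3.132, 0.24, -0.003]
contact_force: [1.0, -0.6, 0.2]
gripper_width: 0.78
grasp_force: 0.0
```

Run:
```python
from h import *
go([461,313.5,190])
snap('scene','s1'); crop('s1',130,150,260,250,6,'s1c')
for P in((632,207,82),(632,207,128),(587,227,125),(652,253.5,114)): print(P,(proj('s1',P)-[130,150])*6)
```

```text
t 25.15 pos [585.9 229.9 215.7] yang -98.8 tilt 0.11 q [-0.42  0.72 -0.04  1.58  0.04  0.84 -2.2 ] F [ 1.  -0.6  0.2] w 68.6 g 0.0
turn 0 shift [-5.45 -2.54  1.02]
(632, 207, 82) [438.9983321 250.3905225]
(632, 207, 128) [429.08787978 137.1202934 ]
(587, 227, 125) [416.03470317 206.43130644]
(652, 253.5, 114) [290.86551324 175.29498355]
```

View pics/s1c.png

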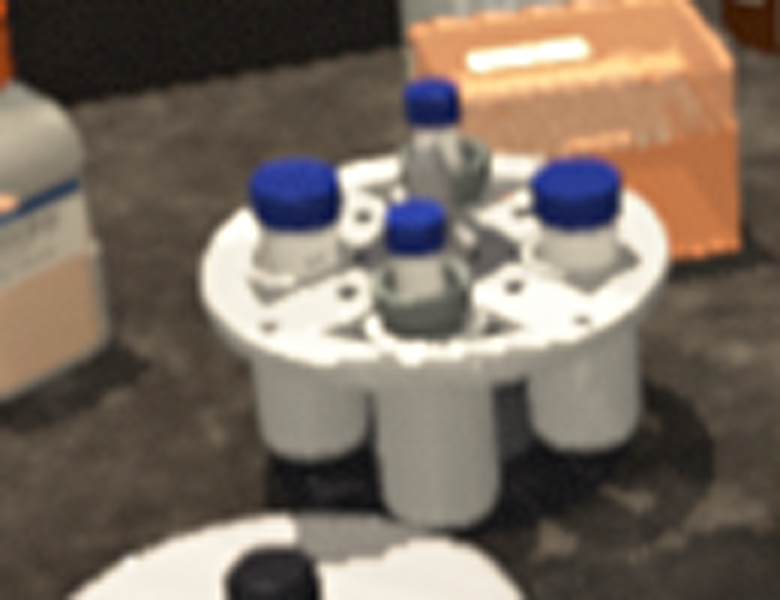

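All four places are loaded, and both spare caps match their twins in height: tube50 at (295,185) and tube15 at (415,215), wholly above its collar. Now to the cover.

Call:
arm_command(
  targets=[
    [[1,0,0,0,-7],[1,0,0,0,-7],[1,0,0,0,-7],[1,0,0,0,-7],[1,0,0,0,-7],[1,0,0,0,-7],[1,-0.3,-0.6,0,0],[1,-0.4,-0.9,0,0]],
  ],
)

```text
clock: 25.87
tool_pos: [551.2, 248.8, 212.8]
tool_rot: [3.011, 0.891, -0.003]
contact_force: [-0.1, 0.3, -0.1]
gripper_width: 1.001
grasp_force: 0.0
```

Call:
arm_command(
  targets=[
    [[1,-0.4,-0.9,0,0],[1,-0.4,-0.9,0,0],[1,-0.4,-0.9,0,0],[1,-0.4,-0.9,0,0],[1,-0.07,-0.43,0,0],[1,0,0,0,0],[1,0,0,0,0],[1,0,0,0,0]],
  ],
)

```text
clock: 26.53
tool_pos: [461.8, 311.5, 214.2]
tool_rot: [3.01, 0.895, 0.0]
contact_force: [-0.1, -0.3, 0.7]
gripper_width: 1.0
grasp_force: 0.0
```

Run:
```python
from h import *
snap('wrist','w7');go([461,313.5,60]); crop('w7',0,0,560,420,1.42,'w7b')
print('knob',proj('w7',(461,314,82))*1.42,'coverctr',proj('w7',(461,314,54))*1.42)
```

```text
t 26.58 pos [461.9 311.4 214.3] yang -56.9 tilt 0.08 q [-0.53  0.64 -0.24  1.8   0.21  0.73 -1.88] F [0.2 0.6 0. ] w 87.7 g 0.0
turn 0 shift [ 0.02 -0.1   6.17]
knob [394.88410712 273.89070516] coverctr [395.18951028 262.75707244]
```

View pics/w7b.png

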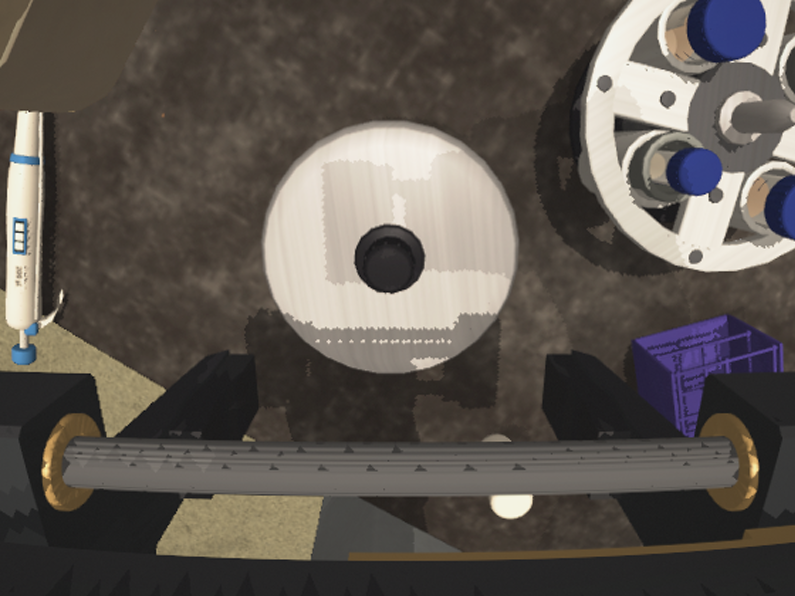

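The knob is at (390,267) against a prediction of (395,274), so it stands at about (462.5,318.5), which agrees with the scene camera. Descending to TCP 62.

Call:
arm_command(
  targets=[
    [[1,0.17,-0.24,0.5,0],[1,0,0,0.9,0],[0.5,0,0,1,0],[0.2,0,0,1,0],[0.2,0,0,1,0],[0.2,0,0,0.8,0],[0.2,0,0,0.5,0],[0.2,0,0,0.2,0]],
  ],
)

```text
clock: 27.25
tool_pos: [459.9, 319.1, 64.1]
tool_rot: [3.009, 0.897, -0.006]
contact_force: [0.4, 0.4, -0.2]
gripper_width: 0.605
grasp_force: 0.0
```

Call:
arm_command(
  targets=[
    [[0,0,0,0.1,0],[0,0,0,0,0],[0,0,0,0,0]],
  ],
)

```text
clock: 27.5
tool_pos: [461.1, 320.5, 65.2]
tool_rot: [-3.01, -0.898, -0.002]
contact_force: [-0.5, -0.8, 0.7]
gripper_width: 0.496
grasp_force: 0.0
```

Run:
```python
from h import *
go([462.5,318.7,61])
```

```text
t 27.5 pos [461.1 320.5  65.2] yang -56.8 tilt 0.07 q [-0.6   0.87 -0.15  1.88  0.29  0.41 -1.96] F [-0.5 -0.8  0.7] w 43.7 g 0.0
turn 0 shift [0.01 0.09 0.17]
```

Call:
arm_command(
  targets=[
    [[-0.4,0,0.05,0.13,0],[-0.6,0,0,0,0],[-1,0,0,0,0],[-1,0,0,0,0],[-1,0,0,0,0],[-1,0,0,0,0],[-1,0,0,0,0]],
  ],
)

```text
clock: 28.08
tool_pos: [461.5, 319.2, 61.8]
tool_rot: [3.01, 0.898, 0.001]
contact_force: [0.6, -1.0, 4.4]
gripper_width: 0.307
grasp_force: 30.0
```

Call:
arm_command(
  targets=[
    [[-1,0,0,-0.2,0],[-1,0,0,-0.5,0],[-1,0,0,-0.8,0],[-1,0,0,-0.8,0],[-1,0,0,-0.8,0],[-1,0,0,-0.8,0],[-1,0,0,-0.8,0],[-1,0,0,-0.8,0]],
  ],
)

```text
clock: 28.75
tool_pos: [460.5, 319.2, 199.9]
tool_rot: [3.01, 0.899, -0.002]
contact_force: [0.7, 0.7, -0.5]
gripper_width: 0.311
grasp_force: 30.0
```

Call:
arm_command(
  targets=[
    [[-1,0,0,-0.6,0],[-1,0,0,-0.6,0],[-1,0,0,-0.3,0],[-1,0,0,0,0],[-1,0,0,0,0]],
  ],
)

```text
clock: 29.17
tool_pos: [460.9, 319.1, 236.2]
tool_rot: [3.01, 0.899, -0.001]
contact_force: [0.2, 0.3, -1.8]
gripper_width: 0.306
grasp_force: 30.0
```

Run:
```python
from h import *
go([632,207,240])
```

```text
t 29.17 pos [460.9 319.1 236.2] yang -56.7 tilt 0.02 q [-0.54  0.61 -0.25  1.76  0.2   0.79 -1.88] F [ 0.2  0.3 -1.8] w 27.0 g 30.0
turn 0 shift [ 3.27  7.5  -0.15]
```

Call:
arm_command(
  targets=[
    [[-1,0.2,0.4,0,0],[-1,0.36,0.83,0,0],[-1,0.36,0.83,0,0],[-1,0.36,0.83,0,0],[-1,0.36,0.83,0,0],[-1,0.36,0.83,0,0],[-1,0.36,0.83,0,0],[-1,0.36,0.83,0,0]],
  ],
)

```text
clock: 29.83
tool_pos: [604.1, 224.6, 234.8]
tool_rot: [3.01, 0.897, -0.004]
contact_force: [-0.5, 0.1, -1.6]
gripper_width: 0.313
grasp_force: 30.0
```

Call:
arm_command(
  targets=[
    [[-1,0.3,0.7,0,0],[-1,0.2,0.4,0,0],[-1,0,0.17,0,0],[-1,0,0,0,0],[-1,0,0,0,0],[-1,0,0,0,0]],
  ],
)

```text
clock: 30.33
tool_pos: [629.9, 207.9, 236.0]
tool_rot: [-3.009, -0.901, 0.002]
contact_force: [-0.4, 0.4, -1.2]
gripper_width: 0.307
grasp_force: 30.0
```

Run:
```python
from h import *
go([631.5,207.5,176])
```

```text
t 30.33 pos [629.9 207.9 236. ] yang -56.7 tilt 0.09 q [-0.25  0.75 -0.26  1.44  0.21  0.98 -1.56] F [-0.4  0.4 -1.2] w 27.0 g 30.0
turn 0 shift [0.05 0.05 2.4 ]
```

Call:
arm_command(
  targets=[
    [[-1,0.05,0.05,0.3,0],[-1,0,0,0.5,0],[-1,0,0,0.6,0],[-1,0,0,0.5,0],[-1,0,0,0.3,0],[-1,0,0,0.2,0],[-1,0,0,0,0],[-1,0,0,0,0]],
  ],
)

```text
clock: 31.0
tool_pos: [632.8, 206.9, 176.6]
tool_rot: [-3.01, -0.899, -0.001]
contact_force: [0.4, -0.4, -0.7]
gripper_width: 0.309
grasp_force: 30.0
```

Run:
```python
from h import *
snap('scene','s2');snap('top','t2')
go([631.5,207.5,176])
p=arm.sense()['tool_pos']
f=lambda P,im,o,k:(proj(im,P)-o)*k
A=cv2.resize(cv2.imread('pics/s2.png')[130:230,145:255],None,fx=4,fy=4,interpolation=cv2.INTER_CUBIC)
B=cv2.resize(cv2.imread('pics/t2.png')[125:225,180:280],None,fx=3.5,fy=3.5,interpolation=cv2.INTER_CUBIC)
C=np.zeros((400,800,3),np.uint8);C[:,:440]=A;C[:350,445:795]=B;cv2.imwrite('pics/c2.png',C)
th=np.linspace(0,2*np.pi,200)
for nm,c,r in (('deck',(632,207,82),85),('rim',(p[0],p[1],p[2]-62),82),('covtop',(p[0],p[1],p[2]-8),0)):
  for im,o,k,s in (('s2',(145,130),4,0),('t2',(180,125),3.5,445)):
    q=np.array([f((c[0]+r*np.cos(t),c[1]+r*np.sin(t),c[2]),im,o,k) for t in th])+[s,0]
    print(nm,im,'u',q[:,0].min().round(),q[:,0].max().round(),'v',q[:,1].min().round(),q[:,1].max().round())
```

```text
t 31.1 pos [633.3 206.9 177.3] yang -56.8 tilt 0.09 q [-0.26  0.82 -0.25  1.49  0.24  0.86 -1.57] F [ 0.2 -0.5 -0.9] w 27.0 g 30.0
turn 0 shift [-0.05 -0.06  0.05]
deck s2 u 75.0 387.0 v 180.0 325.0
deck t2 u 504.0 729.0 v 67.0 285.0
rim s2 u 73.0 379.0 v 130.0 263.0
rim t2 u 500.0 724.0 v 54.0 270.0
covtop s2 u 219.0 219.0 v 100.0 100.0
covtop t2 u 604.0 604.0 v 140.0 140.0
```

View pics/c2.png

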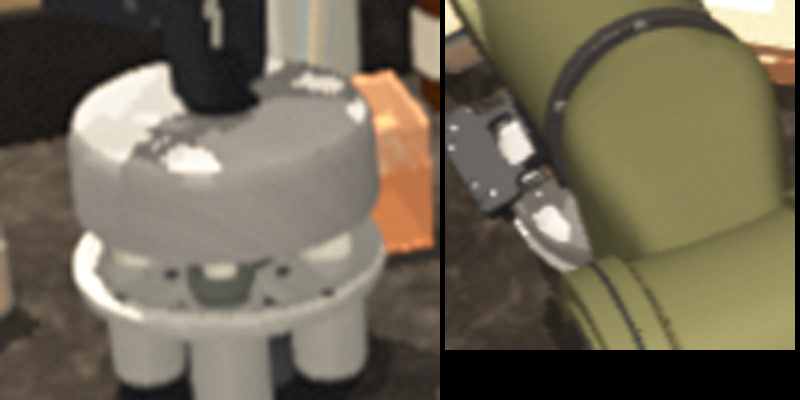

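Scene view: the cover's rim spans u 75–378 above the deck at 72–385, so it is centred within about 1 mm, and it looks flat. Nudging by 1 mm and lowering slowly onto the spindle.

Call:
arm_command(
  targets=[
    [[-1,-0.03,-0.05,0.1,0],[-1,0,0,0.15,0],[-1,0,0,0.15,0],[-1,0,0,0.15,0],[-1,0,0,0.1,0],[-1,0,0,0,0],[-1,0,0,0,0]],
  ],
)

```text
clock: 31.68
tool_pos: [631.3, 207.2, 159.9]
tool_rot: [3.01, 0.898, -0.001]
contact_force: [-0.2, 0.1, -0.9]
gripper_width: 0.309
grasp_force: 30.0
```

Run:
```python
from h import *
go([632,207.5,144.5])
print(arm.sense()['wrist_torque'].round(2))
```

```text
t 31.68 pos [631.3 207.2 159.9] yang -56.8 tilt 0.03 q [-0.26  0.84 -0.24  1.5   0.24  0.83 -1.58] F [-0.2  0.1 -0.9] w 27.2 g 30.0
turn 0 shift [0.03 0.   0.62]
[-0.05 -0.05  0.  ]
```

Call:
arm_command(
  targets=[
    [[-1,0,0,0.1,0],[-1,0,0,0.15,0],[-1,0,0,0.15,0],[-1,0,0,0.1,0],[-1,0,0,0,0],[-1,0,0,0,0]],
  ],
)

```text
clock: 32.18
tool_pos: [631.3, 207.2, 147.4]
tool_rot: [3.01, 0.899, -0.001]
contact_force: [0.3, 0.5, -1.8]
gripper_width: 0.308
grasp_force: 30.0
```

Call:
arm_command(
  targets=[
    [[-1,0,0,0.05,0],[-1,0,0,0.05,0],[-1,0,0,0,0],[-1,0,0,0,0]],
  ],
)

```text
clock: 32.52
tool_pos: [631.4, 207.2, 145.2]
tool_rot: [3.01, 0.898, -0.0]
contact_force: [0.1, -1.3, -1.9]
gripper_width: 0.311
grasp_force: 30.0
```

Call:
arm_command(
  targets=[
    [[-1,0,0,0.04,0],[-1,0,0,0.04,0],[-1,0,0,0,0],[-1,0,0,0,0]],
  ],
)

```text
clock: 32.85
tool_pos: [631.6, 207.3, 143.9]
tool_rot: [3.01, 0.898, 0.001]
contact_force: [-0.3, -1.4, 3.7]
gripper_width: 0.311
grasp_force: 30.0
```

Call:
arm_command(
  targets=[
    [[-1,0,0,0.03,0],[-1,0,0,0.03,0],[-1,0,0,0,0],[-1,0,0,0,0]],
  ],
)

```text
clock: 33.18
tool_pos: [631.6, 207.3, 143.8]
tool_rot: [3.01, 0.898, 0.002]
contact_force: [-3.8, -2.0, 12.6]
gripper_width: 0.308
grasp_force: 30.1
```

The cover is on the deck at the expected height (TCP 143.8). Releasing and retreating.

Call:
arm_command(
  targets=[
    [[-0.2,0,0,-0.03,0],[0,0,0,0,0],[0.2,0,0,0,0],[0.2,0,0,0,0],[0.2,0,0,0,0],[0.2,0,0,0,0]],
  ],
)

```text
clock: 33.68
tool_pos: [631.4, 207.2, 142.1]
tool_rot: [3.01, 0.899, -0.001]
contact_force: [-0.1, 0.5, -0.6]
gripper_width: 0.601
grasp_force: 0.0
```

Call:
arm_command(
  targets=[
    [[0.2,0,0,-0.2,0],[0.2,0,0,-0.5,0],[0.2,0,0,-0.8,0],[0.2,0,0,-0.8,0],[0.2,0,0,-0.5,0],[0.2,0,0,-0.2,0],[0.2,0,0,0,0],[0.2,0,0,0,0]],
  ],
)

```text
clock: 34.35
tool_pos: [631.3, 207.1, 217.6]
tool_rot: [3.01, 0.898, 0.0]
contact_force: [-0.6, -0.0, -0.5]
gripper_width: 0.598
grasp_force: 0.0
```

Run:
```python
from h import *
snap('scene','s3'); go([632,207,220])
# numeric check: cover silhouette vs prediction by overlaying rim/top edge gradients
im=cv2.GaussianBlur(cv2.imread('pics/s3.png',0),(3,3),0).astype(float)
g=np.hypot(cv2.Sobel(im,6,1,0),cv2.Sobel(im,6,0,1))
th=np.linspace(0,2*np.pi,180)
best=[]
for dz in (0,3,6,10,15,25):
  s=[]
  for dx in range(-9,10,3):
    for dy in range(-9,10,3):
      q=np.array([proj('s3',(632+dx+80*np.cos(t),207+dy+80*np.sin(t),136+dz)) for t in th]).astype(np.float32)
      s.append((cv2.remap(g.astype(np.float32),q[None,:,0],q[None,:,1],1).mean().round(1),dx,dy))
  print(dz,sorted(s)[-2:])
```

```text
t 34.4 pos [631.  207.  216.9] yang -56.8 tilt 0.07 q [-0.25  0.77 -0.26  1.46  0.22  0.94 -1.56] F [ 0.3  0.7 -0.4] w 53.3 g 0.0
turn 0 shift [ 0.03  0.02 -0.12]
0 [(np.float32(180.6), -9, -3), (np.float32(189.8), -9, 0)]
3 [(np.float32(146.3), -9, 0), (np.float32(151.4), -9, -3)]
6 [(np.float32(96.1), -9, -3), (np.float32(96.8), -9, -6)]
10 [(np.float32(71.1), -9, -6), (np.float32(74.4), -9, -9)]
15 [(np.float32(60.7), 9, 6), (np.float32(61.1), 9, 9)]
25 [(np.float32(84.5), 6, -9), (np.float32(85.0), 9, -9)]
```

Contact height (143.8 − 61.8 = 82.0 mm) shows the cover resting on the deck with its bush over the spindle, and the picture agrees on the height. The gripper is clear, so I'm handing in.

```bash
python3 -c "
from workcell import arm
print(arm.hand_in())"
```

```text
the job is handed in; nothing more can be done
None
```

I handed the job in: both spare tubes and the sleeve are loaded across from their twins, and the cover is on the rotor and released; no verdict came back. The cover's contact height matches it resting on the deck, though the last picture did not confirm its centring.

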